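# Hold the set-screw collar on the flat of the grinding spindle

## Task

A colleague is about to tighten the collar on the grinding spindle, reaching in with a key over the gap in the curb on the gearbox: turn the upright shaft with the fingers until its milled flat faces the middle of that gap, and only then fetch the collar that has the set-screw. Lower it level over the shaft, screw towards the flat, until the whole collar lies within the length of the flat, and finish while holding it there in the gripper, squarely lined up and still; do not let go of it. Leave everything else on the bench where it is.

Things in the scene. Friction and masses are not known exactly. Their poses are not given: they have to be found in the camera images.
- gearbox: Grey gearbox fixed to the bench, 130 x 130 mm, top 80 mm high; finned motor on its -x side out to 185 mm, 99 mm high. Origin: centre of underside, on the shaft's axis; z up. On its top a curb ring (radius 55 mm, top at 92 mm) surrounds the shaft, with one gap of about 60 degrees, the key gap; the x axis points from the shaft through the gap's middle, away from the motor.
- shaft (a joint): Turn of the upright steel shaft, rad, positive counter-clockwise seen from above: 0 = the flat faces straight to the key gap. It starts between 0.5 and 1.4. It turns with light friction (about 0.06 N m) and stays where it is left; stops at -3 and 3.
- shaft_top (a point): Centre of the shaft's top end, 154 mm above the bench; x axis = outward normal of the flat (turns with the shaft), z up. Shaft diameter 18 mm. Over its top 40 mm a flat is milled, 4.5 mm from the axis, so it is 13.5 mm thick across the flat; below that it is round for 30 mm, to the gearbox. The top 5 mm taper in to about 11 mm.
- collar: The shaft collar with the set-screw: loose dark steel ring, 42 mm outside, 21 mm bore, 22 mm high, about 160 g, lying flat on the bench. Origin: centre of its underside, on the bore's axis; z up; x axis points from the bore's axis out through the set-screw.
- set_screw (a point): Inner tip of the collar's set-screw, 6.5 mm from the bore's axis and 11 mm above the collar's underside. The screw is 8 mm thick, lies along the collar's x axis and stands 6 mm proud of the outside. Its tip stands 4 mm into the bore, so the collar goes down over the shaft only with the tip over the flat.
- spacer: Plain spacer ring of the same size and steel as the collar (42 mm outside, 21 mm bore, 22 mm high) but without a screw; not to be used. Collar and spacer lie on either side of the gearbox, either way round. Origin: centre of its underside.
- tumbler: Bystander: open drinking glass, 68 mm across, 85 mm tall, upright. Origin: centre of its underside.
- grit_tin: Bystander: closed plain metal tin, 72 mm across, 65 mm tall, upright. Origin: centre of its underside.
- wheel: Bystander: copper cutting wheel lying flat, 90 mm across, 20 mm high at the hub. Origin: centre of its underside.
- hex_key: Bystander: L-shaped dark steel key lying flat, 90 mm long with a 28 mm short arm, 6 mm thick. Origin: in its middle, on the bench.
- brush: Bystander: wooden bench brush lying flat, 160 mm long. Origin: in its middle, on the bench.
- jar: Bystander: amber glass jar with a metal lid, 64 mm across, 85 mm tall. Origin: centre of its underside.
- stone: Bystander: grey whetstone block, 110 x 45 x 22 mm. Origin: centre of its underside.
There are look-alikes about, which are no part of the job. What is shaped like the collar but orange or yellow is not meant.

How it is judged:
By the outcome, as a careful person would: the job done as asked, in the order asked, and still so for the second after the job is handed in, while the arm keeps its last pose, push and grip.
It also fails if it takes over 51 s, if anything falls off the work surface, if the arm or the gripper's body presses on something with over 40 N, if the wrist force passes 120 N, or if a joint passes its speed limit or range.

## Robot

A 6-joint arm with a two-finger parallel gripper is mounted at the origin on the work surface. World frame = base frame: x ahead of the robot, y to its left, z up, the work surface at z = 0. Lengths are in mm, angles in rad, forces in N, time in s.
With the tool pointing down it reaches from about 350 to 975 mm from the base axis. Payload 17.4 kg.
Tool frame: the origin (TCP) lies on the centre line of the jaws, within the pads' length; the fingertips stand 11 mm ahead of it and the grasp point (between the pads) lies 8 mm behind it; z points along the fingers, y is the direction in which the jaws open and shut (so a half turn about z gives the same grasp; the last joint's range is limited). The gripper opens to 85 mm and grips with 20 to 120 N. Pads are 22 mm wide; open, the fingers measure 114 mm over their backs; the gripper's body (76 mm by 85 mm) begins 54 mm behind the grasp point. The pads swing forward as they close: fully open they stand 13 mm farther back than shut.
Start: joints at [1.281, 0.116, 1.442, -0, 1.584, -0.038], TCP at [168.182, 653.718, 242.303] pointing down, gripper open.
Joint ranges: [-2.83, 2.83], [-0.83, 2.19], [0.07, 2.5], [-1.14, 4.28], [0.01, 3], [-2.97, 2.97]. Speed limits (rad/s): [1.89, 1.89, 2.22, 3.14, 3.14, 3.14].

## Interface

Orientations are given as a rotation vector (axis times angle).
In Python, from workcell import r gives the robot as it stands.
- The arm moves only by the tool carry_out, never from a script. Its argument "plan" is a list of rows, each a list of 7 numbers: the finger opening in mm, from 0 to 85.4, then the shift along the world's x, y, z in mm, then the turn, a rotation vector about the world's x, y, z in degrees. In form: [[hand, tx, ty, tz, wx, wy, wz], ...]. A call has 1 to 8 rows; each row is the pose to reach, as a shift and turn from the pose commanded when the call began; what a row does not reach only later rows make up. A row lasts 1/12 s, in which the tool goes at most 41.7 mm and 7.16 degrees, less where a joint would pass 70% of its speed; a pose out of reach is approached as far as the arm can. A call with a gripper value outside its range is refused whole. The fingers move at their own pace and stop on an object; "squeeze" is the grip in N (left out, the last holds). Time passes only in rows, so rows that repeat a pose let the fingers close. It gives the time, the measured TCP pose, the force and the opening at its end, in the units of the state.
- r.sense(): the state, without advancing time (a new reading comes with each control period).
- r.capture(name): name is "side" or "top" or "wrist"; returns the picture (384x512x3 uint8, red, green, blue); there is no depth.
- r.get_calibration(name): a dict with "intrinsics" (3x3 intrinsics, pixels), "k1" (the pictures are not rectified: a ray, as slopes to the right and down, at radius r is drawn at 1 + k1 r^2 times it, then the intrinsics apply), "world_from_camera" (4x4, takes a point from camera to world coordinates); the wrist camera has in their place "T_tool_cam" (4x4, takes a point from camera to tool coordinates, whose origin is the TCP and whose axes are the flange's). Camera axes: x right, y up, looking along -z (the intrinsics and any distortion apply to the point x, -y, -z); pixel columns grow to the right and rows downward; lengths in mm; the calibration is good to about 2 mm. A picture is of the moment at which its call begins: read the wrist's pose just before it. get_calibration takes no time and is no camera call.
- r.close_job(): hands the job in, once; it reports no verdict.
Trained networks look in the newest picture that a camera, given by its name, has taken for a name from the list of things; names that differ only in an ending like _2 or _b are one class to them, and where a whole thing is asked for, a point or a joint stands for the part that bears it (a point fixed in the world has none). Each returns a list of dicts, best first, with "p" (0 to 1); they miss things now and then, are a little off and sometimes report something else, mostly with a low value. They report only what shows in the picture. A call takes as long as a camera call. They do not tell look-alikes from the thing itself.
- r.look_for(camera, label): "point" ([x, y, z] in mm, in the coordinates of the camera as it stood for that picture, good to about 4 mm: the middle of the surface that is visible of it).
- r.regions_of(camera, label): "region" (384x512 bool, what is visible of it).
The state is a dict: "t": time; "joint_pos": joint angles; "joint_velocities": joint speeds; "joint_torque": joint torques, N m; "tool_pos": TCP position; "eef_rot": TCP orientation; "contact_force": force on the tool from outside, world axes, zero at the start; "wrist_torque": the same for the moment, N m; "grip_width": finger opening in mm.
Only numpy, scipy, OpenCV 4.12 (cv2) and the standard library are available. Lean on these libraries where they do the work, as an engineer would, in place of code of your own. Each camera call takes 0.05 s, during which the arm holds its last target.

## Working session

There is one attempt and no reset: what is moved stays moved. The work goes in short steps, Python scripts to look and compute and a tool call to move; the robot and the scene stay as the last step left them, time stands still between calls to the robot, and variables do not carry over. Pictures are saved under pics/ and viewed, and the job is handed in when it is done.

Besides the shell and the picture viewer there is one more tool, called after "Request:" as name(argument=value, ...), one argument or row to a line, values as JSON. carry_out: Moves the arm, as the interface text tells. Its arguments: {"type":"object","properties":{"plan":{"type":"array"},"squeeze":{"type":"number"}},"required":["plan"]}

```bash
ls; mkdir -p pics; python3 - <<'E'
from workcell import r
import cv2,numpy as np
s=r.sense();print(s)
for n in("side","top","wrist"):
    im=r.capture(n);cv2.imwrite(f"pics/a_{n}.png",im[:,:,::-1]);c=r.get_calibration(n);print(n,c)
E
```

```text
pics
{'t': 0.0, 'joint_pos': array([ 1.28115683e+00,  1.16484976e-01,  1.44224579e+00, -4.10313686e-05,
        1.58400858e+00, -3.78109110e-02]), 'joint_velocities': array([-1.77477746e-03, -1.12443307e-03, -9.82011945e-04,  3.06175552e-04,
       -2.43924730e-05, -1.70980200e-03]), 'joint_torque': array([ 5.87946852e-04, -7.31964970e+01, -6.32507443e+01,  8.24162908e-05,
        6.20017629e-03,  5.61335162e-05]), 'tool_pos': array([168.17046184, 653.5356755 , 241.57494425]), 'eef_rot': array([-3.94509347e-01, -3.11657562e+00,  1.78755099e-03]), 'contact_force': array([ 0.37681347, -0.82849695, -0.00257079]), 'wrist_torque': array([-0.02001808, -0.01040907, -0.0077625 ]), 'grip_width': 84.97526373691878}
side {'intrinsics': array([[348.06052462,   0.        , 250.94592483],
       [  0.        , 348.06052462, 187.04045719],
       [  0.        ,   0.        ,   1.        ]]), 'k1': -0.07848623749343236, 'world_from_camera': array([[-9.49228329e-01,  2.11579916e-01, -2.32807899e-01,
         2.65609396e+02],
       [-3.13869761e-01, -5.86980358e-01,  7.46284016e-01,
         7.480676
[... 605 characters left out ...]
58504e-01,  9.86417894e-01,
         1.42209673e+03],
       [ 0.00000000e+00,  0.00000000e+00,  0.00000000e+00,
         1.00000000e+00]])}
wrist {'intrinsics': array([[284.76703635,   0.        , 255.45095645],
       [  0.        , 284.76703635, 194.44007448],
       [  0.        ,   0.        ,   1.        ]]), 'k1': 0.008156046425593368, 'T_tool_cam': array([[ 4.06455525e-04,  9.56549919e-01,  2.91568325e-01,
         7.47078489e+01],
       [ 9.99999868e-01, -4.80457290e-04,  1.82207413e-04,
         6.22018033e-02],
       [ 3.14376613e-04,  2.91568212e-01, -9.56549988e-01,
        -1.30705411e+02],
       [ 0.00000000e+00,  0.00000000e+00,  0.00000000e+00,
         1.00000000e+00]])}
```

View pics/a_top.png

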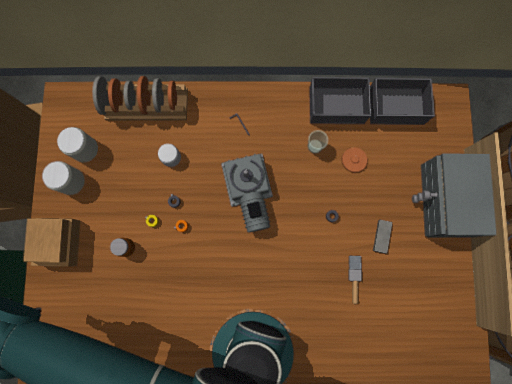

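View pics/a_side.png

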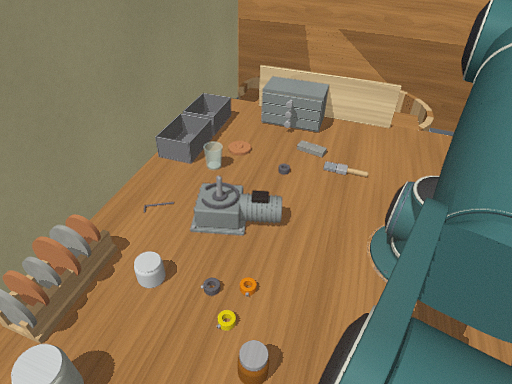

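View pics/a_wrist.png

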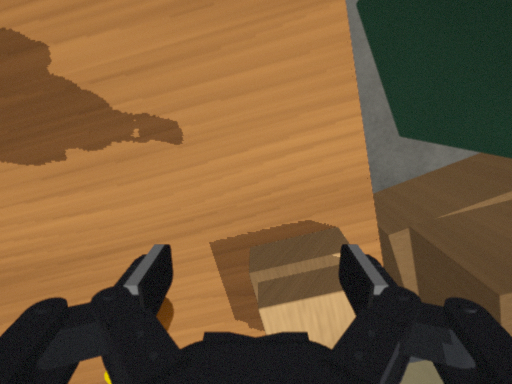

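```bash
cat > h.py <<'E'
import numpy as np,cv2
from scipy.spatial.transform import Rotation as R
from workcell import r
def T_of(name,s=None):
    c=r.get_calibration(name)
    if name!="wrist": return c["world_from_camera"]
    s=s or r.sense()
    T=np.eye(4);T[:3,:3]=R.from_rotvec(s["eef_rot"]).as_matrix();T[:3,3]=s["tool_pos"]
    return T@c["T_tool_cam"]
def proj(name,P,T=None):
    c=r.get_calibration(name);T=T_of(name) if T is None else T
    P=np.atleast_2d(P);p=(P-T[:3,3])@T[:3,:3]
    x=p[:,0]/-p[:,2];y=-p[:,1]/-p[:,2];k=1+c["k1"]*(x*x+y*y);K=c["intrinsics"]
    return np.c_[K[0,0]*x*k+K[0,2],K[1,1]*y*k+K[1,2]]
def ray(name,uv,T=None):
    c=r.get_calibration(name);T=T_of(name) if T is None else T;K=c["intrinsics"]
    uv=np.atleast_2d(uv).astype(float)
    d=cv2.undistortPoints(uv[:,None],K,np.array([c["k1"],0,0,0]))[:,0]
    v=np.c_[d[:,0],-d[:,1],-np.ones(len(d))]@T[:3,:3].T
    return T[:3,3],v
def on_z(name,uv,z,T=None):
    o,v=ray(name,uv,T);return o+v*((z-o[2])/v[:,2])[:,None]
def find(name,label,T=None):
    T=T_of(name) if T is None else T
    return [(round(d["p"],2),np.round(T[:3,:3]@d["point"]+T[:3,3],1)) for d in r.look_for(name,label)]
def crop(im,u,v,w,h,k,fn):
    c=im[max(0,v-h):v+h,max(0,u-w):u+w];cv2.imwrite(fn,cv2.resize(c[:,:,::-1],None,fx=k,fy=k,interpolation=cv2.INTER_CUBIC))
E
python3 - <<'E'
from h import *
im=r.capture("top")
for l in["collar","spacer","gearbox","shaft_top","set_screw","tumbler","grit_tin","jar"]:
    print(l,find("top",l),[p for p in proj("top",np.array([x[1] for x in find("top",l)])).round(0).tolist()] )
a=im[185:240,135:195];b=im[145:240,210:285];c=im[195:235,310:355]
cv2.imwrite("pics/b1.png",cv2.resize(a[:,:,::-1],None,fx=8,fy=8,interpolation=cv2.INTER_CUBIC))
cv2.imwrite("pics/b2.png",cv2.resize(b[:,:,::-1],None,fx=6,fy=6,interpolation=cv2.INTER_CUBIC))
cv2.imwrite("pics/b3.png",cv2.resize(c[:,:,::-1],None,fx=8,fy=8,interpolation=cv2.INTER_CUBIC))
im=r.capture("side");crop(im,238,210,60,50,6,"pics/b4.png")
crop(im,225,300,40,35,8,"pics/b5.png")
for l in["collar","gearbox","shaft_top","set_screw","spacer"]: print(l,find("side",l))
E
```

```text
collar [(0.51, array([511.9, 280.2,  21.7]))] [[173.0, 200.0]]
spacer [(0.35, array([ 393.3, -443.7,   22.6]))] [[383.0, 236.0]]
gearbox [(0.7, array([546.5,  11.6,  81.9]))] [[250.0, 188.0]]
shaft_top [(0.59, array([342.2, 430.3,  80.6]))] [[122.0, 248.0]]
set_screw [(0.41, array([512.6, 280.1,  20.2]))] [[173.0, 200.0]]
tumbler [(0.9, array([ 724.8, -225.1,   51.5]))] [[319.0, 139.0]]
grit_tin [(0.58, array([665.1, 297. ,  66.4]))] [[168.0, 154.0]]
jar [(0.71, array([339.8, 428. ,  82. ]))] [[123.0, 249.0]]
collar [(0.74, array([508.3, 287.7,  22.1])), (0.63, array([436.1, 360.6,  18.4])), (0.55, array([422.7, 256.2,  21.5])), (0.29, array([582.6,  32.8, 118.9]))]
gearbox [(0.75, array([546.3,  43.9,  77.7]))]
shaft_top [(0.49, array([583.1,  32.7, 121.9]))]
set_screw [(0.63, array([422. , 251.9,  17.2])), (0.58, array([439.4, 357.5,  22.9]))]
spacer []
```

View pics/b1.png

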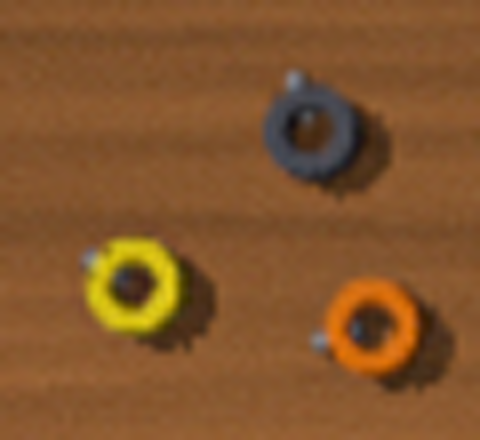

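View pics/b2.png

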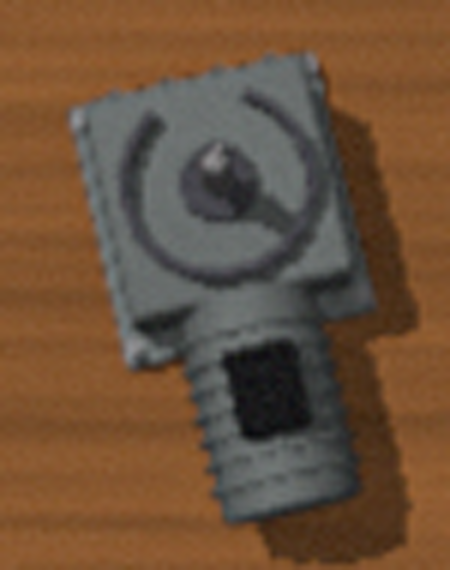

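View pics/b3.png

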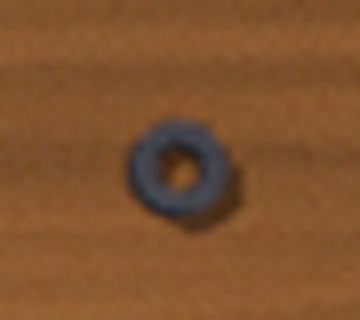

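View pics/b4.png

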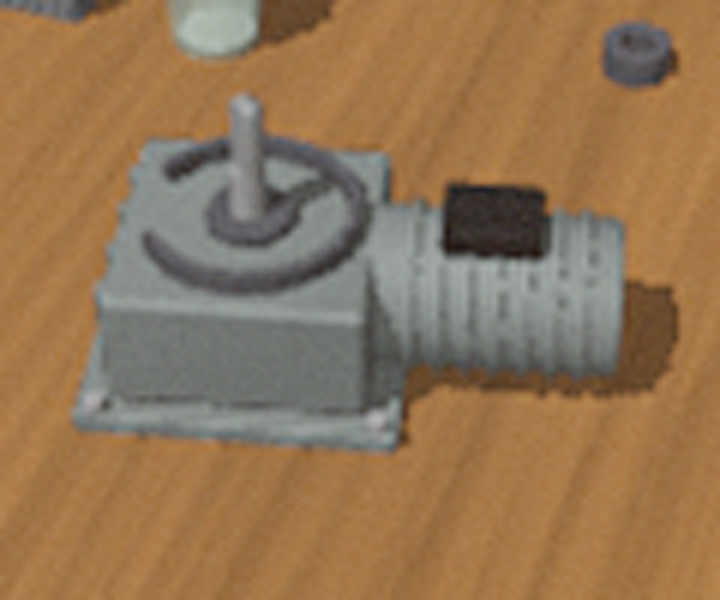

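View pics/b5.png

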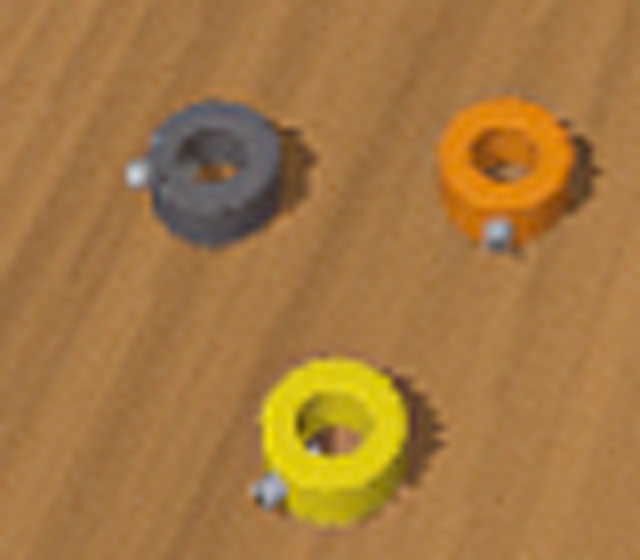

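```bash
python3 - <<'E'
from h import *
b=lambda x,y:(210+x/6-.4,145+y/6-.4)
print(on_z("top",b(221,193),82), on_z("top",b(216,150),154))
print(on_z("side",(178+245/6,160+100/6),154),on_z("side",(178+252/6,160+215/6),82))
g=on_z("top",[b(155,118),b(250,97)],90);print(g)
print(on_z("top",[b(75,112),b(310,58)],80))
print(on_z("top",[(135+312/8,185+130/8),(135+294/8,185+80/8)],[20][0]))
E
```

```text
[[583.48030089  23.80765071  82.        ]] [[592.39268817  24.55979556 154.        ]]
[[586.92138354  25.50830039 154.        ]] [[586.6891256   23.86792157  82.        ]]
[[624.36433711  60.98327595  90.        ]
 [636.74675085   7.99508317  90.        ]]
[[629.8589895  106.76164806  80.        ]
 [661.99271117 -25.50344301  80.        ]]
[[507.10110138 277.45155057  20.        ]
 [529.09105065 286.27167806  20.        ]]
```

Request:
carry_out(
  plan=[
    [85,410,-640,40,0,0,0],
    [85,410,-640,40,0,0,0],
    [85,410,-640,40,0,0,0],
    [85,410,-640,40,0,0,0],
    [85,410,-640,40,0,0,0],
    [85,410,-640,40,0,0,0],
    [85,410,-640,40,0,0,0],
    [85,410,-640,40,0,0,0],
  ],
)

```text
t: 1.97
tool_pos: [348.3, 371.6, 260.1]
eef_rot: [0.394, 3.116, 0.001]
contact_force: [0.7, 0.6, -1.1]
grip_width: 85.3
```

Request:
carry_out(
  plan=[
    [85,239,-347,0,0,0,0],
    [85,239,-347,0,0,0,0],
    [85,239,-347,0,0,0,0],
    [85,239,-347,0,0,0,0],
    [85,239,-347,0,0,0,0],
    [85,239,-347,0,0,0,0],
    [85,239,-347,0,0,0,0],
    [85,239,-347,0,0,0,0],
  ],
)

```text
t: 2.63
tool_pos: [537.6, 96.8, 260.1]
eef_rot: [0.395, 3.116, 0.0]
contact_force: [1.2, 0.7, -0.1]
grip_width: 85.1
```

Request:
carry_out(
  plan=[
    [85,0,0,0,0,0,0],
    [85,0,0,0,0,0,0],
    [85,0,0,0,0,0,0],
  ],
)

```text
t: 2.88
tool_pos: [536.7, 98.9, 259.7]
eef_rot: [-0.395, -3.116, -0.0]
contact_force: [-0.8, 0.4, -0.2]
grip_width: 84.8
```

```bash
cat > w.py <<'E'
import sys
from h import *
s=r.sense();im=r.capture("wrist")
print(s["t"],s["tool_pos"].round(1),s["joint_pos"].round(3),s["contact_force"].round(1),s["grip_width"])
m=R.from_rotvec(s["eef_rot"]).as_matrix();print("x ang",np.degrees(np.arctan2(m[1,0],m[0,0])),"tilt",np.degrees(m[:2,2]))
np.savez(sys.argv[1]+".npz",im=im,T=T_of("wrist",s))
cv2.imwrite(f"pics/{sys.argv[1]}.png",cv2.resize(im[:,:,::-1],(768,576),interpolation=cv2.INTER_CUBIC))
E
python3 w.py w1
```

```text
2.8833 [536.7  98.9 259.7] [ 0.135 -0.171  1.695  0.     1.618 -1.183] [-0.8  0.4 -0.2] 84.84103786906535
x ang 165.53479262294675 tilt [-0.02323559  0.00870238]
```

View pics/w1.png

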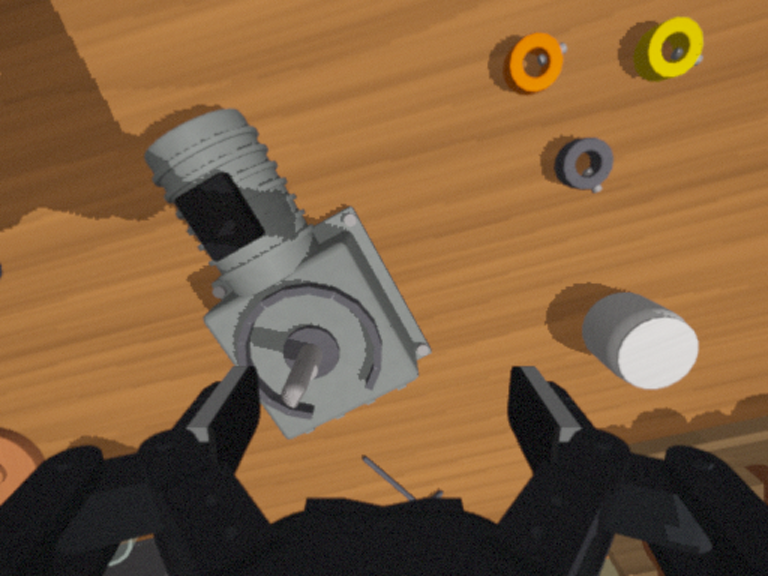

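Request:
carry_out(
  plan=[
    [85,49,-75,0,0,0,0],
    [85,49,-75,0,0,0,0],
    [85,49,-75,0,0,0,0],
    [85,49,-75,0,0,0,0],
  ],
)

```text
t: 3.27
tool_pos: [586.2, 23.5, 259.6]
eef_rot: [-0.395, -3.116, 0.0]
contact_force: [-0.5, 0.6, 0.2]
grip_width: 85.1
```

```bash
python3 w.py w2; python3 - <<'E'
from h import *
im=np.load("w2.npz")["im"]
crop(im,256,190,100,75,4,"pics/w2c.png")
E
```

```text
3.2667 [586.2  23.5 259.6] [-0.003 -0.08   1.612 -0.     1.61  -1.322] [-0.5  0.6  0.2] 85.0842525374186
x ang 165.53705582947535 tilt [-0.02328257 -0.00705405]
```

View pics/w2c.png

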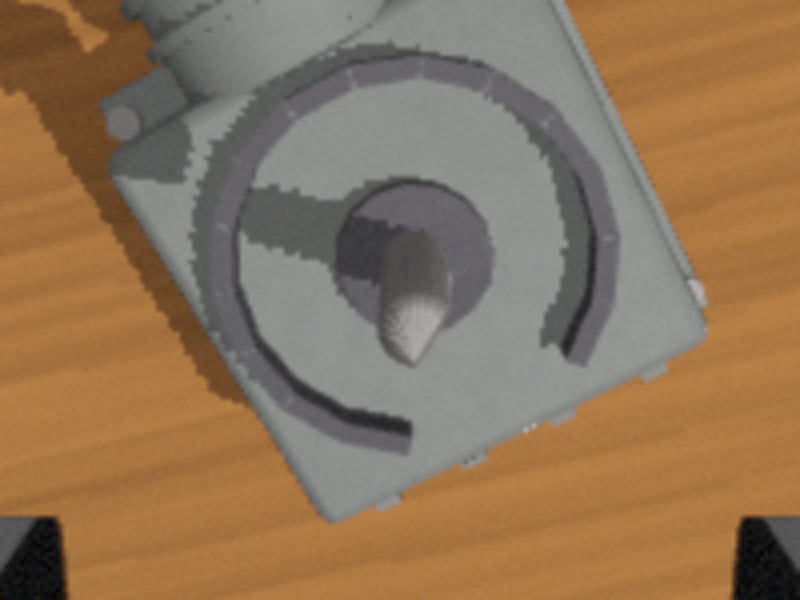

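```bash
python3 - <<'E'
from h import *
d=np.load("w2.npz");T=d["T"]
p=lambda *a:np.array([(156+x/4-.375,115+y/4-.375) for x,y in a])
def lin(a,b,z):
    q=on_z("wrist",p(a,b),z,T);v=q[1]-q[0];return np.degrees(np.arctan2(v[1],v[0])),q.round(1)[:,:2].tolist()
print("front",lin((335,520),(705,335),80))
print("left",lin((112,180),(330,520),80))
print("right",lin((555,0),(706,330),80))
# curb outer pts
q=on_z("wrist",p((420,55),(350,65),(288,95),(235,150),(205,225),(215,310),(285,400),(410,453),(585,365),(617,240),(548,107),(490,70)),92,T)
A=np.c_[2*q[:,:2],np.ones(len(q))];c=np.linalg.lstsq(A,(q[:,:2]**2).sum(1),rcond=None)[0];print("curb c",c[:2],np.sqrt(c[2]+c[0]**2+c[1]**2))
g=on_z("wrist",p((411,440),(577,355)),92,T);print("ends",np.degrees(np.arctan2(g[:,1]-c[1],g[:,0]-c[0])))
# hub disc
print("hub",on_z("wrist",p((413,250)),84,T))
print("tip",on_z("wrist",p((415,325)),154,T))
print("flat",lin((413,365),(449,300),151))
print(proj("wrist",np.array([[586,24,154],[586,24,83]]),T))
E
```

```text
front (np.float64(104.2704146487399), [[661.7, -16.0], [631.7, 101.9]])
left (np.float64(14.92650072428082), [[547.1, -47.9], [661.3, -17.4]])
right (np.float64(12.808559924821202), [[530.9, 79.8], [630.3, 102.5]])
curb c [587.49378127  26.6816038 ] 55.09967597393765
ends [-14.5980652   45.85177481]
hub [[585.81885265  27.44851468  84.        ]]
tip [[585.70981595  27.13234637 154.        ]]
flat (np.float64(138.0946757205645), [[595.5, 24.2], [582.9, 35.5]])
[[255.96576156 197.04083714]
 [255.88926255 177.82464847]]
```

Request:
carry_out(
  plan=[
    [60,-1.4,1.8,-20,0,0,-7],
    [60,-1.4,1.8,-40,0,0,-14],
    [60,-1.4,1.8,-60,0,0,-21],
    [60,-1.4,1.8,-75,0,0,-27.5],
    [60,-1.4,1.8,-75,0,0,-27.5],
    [60,-1.4,1.8,-75,0,0,-27.5],
  ],
)

```text
t: 3.82
tool_pos: [583.7, 27.2, 185.0]
eef_rot: [-1.116, -2.936, 0.0]
contact_force: [0.9, -0.3, -0.1]
grip_width: 59.8
```

```bash
python3 w.py w3; python3 - <<'E'
from h import *
im=np.load("w3.npz")["im"]
crop(im,256,215,80,60,5,"pics/w3c.png")
E
```

```text
3.8167 [583.7  27.2 185. ] [ 0.003 -0.06   1.714  0.     1.488 -0.842] [ 0.9 -0.3 -0.1] 59.81606431551509
x ang 138.37952703268647 tilt [-0.03202159  0.01066881]
```

View pics/w3c.png

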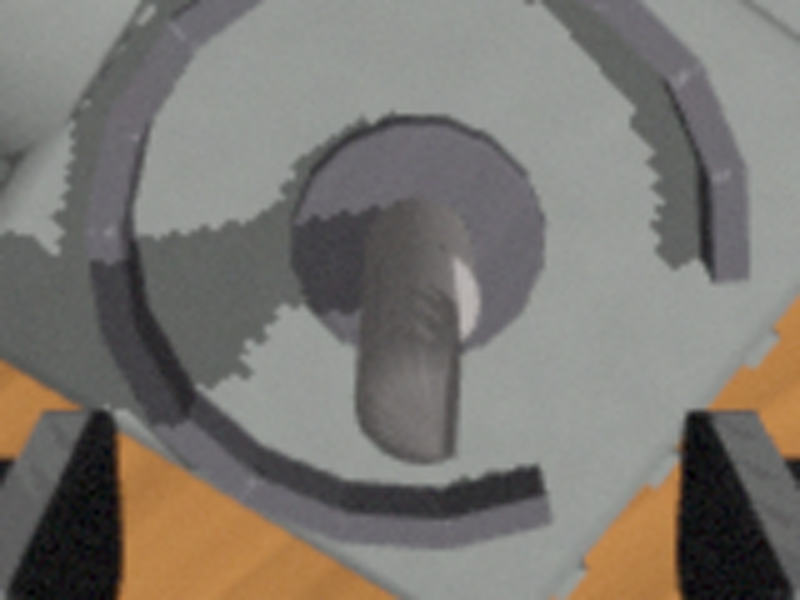

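Request:
carry_out(
  plan=[
    [45,0.6,0.6,-30,0,0,0],
    [35,0.6,0.6,-57,0,0,0],
    [35,0.6,0.6,-57,0,0,0],
    [24,0.6,0.6,-57,0,0,0],
    [20,0.6,0.6,-57,0,0,0],
    [20,0.6,0.6,-57,0,0,0],
  ],
  squeeze=40,
)

```text
t: 4.37
tool_pos: [585.9, 26.4, 130.4]
eef_rot: [1.121, 2.932, 0.002]
contact_force: [0.1, -0.2, 1.0]
grip_width: 19.8
```

Request:
carry_out(
  plan=[
    [14,0,0,0,0,0,0],
    [10,0,0,0,0,0,0],
    [10,0,0,0,0,0,0],
  ],
)

```text
t: 4.62
tool_pos: [585.9, 26.6, 129.9]
eef_rot: [1.122, 2.931, 0.002]
contact_force: [-0.2, 1.9, 6.9]
grip_width: 12.9
```

```bash
python3 w.py w4; python3 - <<'E'
from h import *
im=np.load("w4.npz")["im"]
crop(im,256,235,80,60,5,"pics/w4c.png");print(r.sense()["wrist_torque"])
E
```

```text
4.6167 [585.9  26.6 129.9] [ 2.000e-03 -2.500e-02  1.771e+00  1.000e-03  1.392e+00 -8.380e-01] [-0.2  1.9  6.9] 12.949736965896673
x ang 138.09655168010894 tilt [0.17776168 0.02965198]
[ 0.32522777 -0.08707732 -0.04462389]
```

View pics/w4c.png

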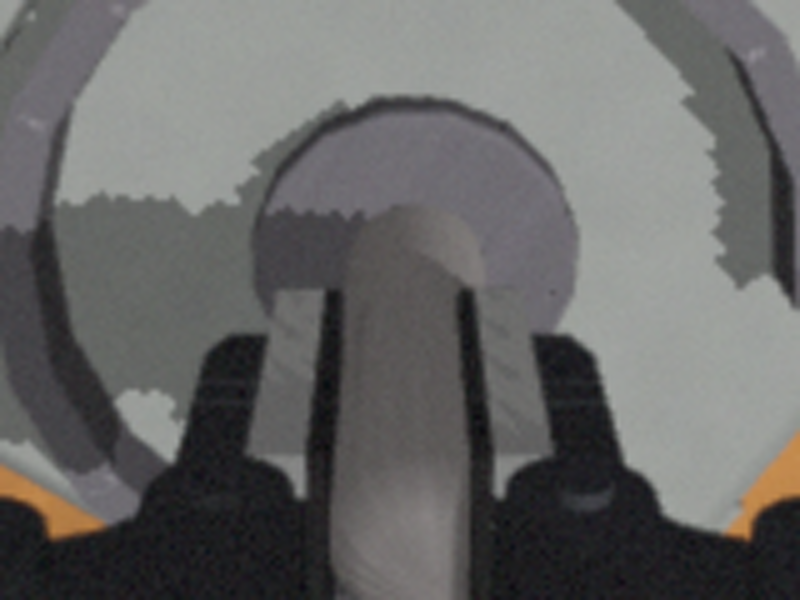

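Request:
carry_out(
  plan=[
    [10,-0.1,0.2,0,0,0,-5],
    [10,-0.2,0.35,0,0,0,-10],
    [10,-0.3,0.5,0,0,0,-15],
    [10,-0.4,0.7,0,0,0,-20],
    [10,-0.5,0.8,0,0,0,-25],
    [10,-0.6,1.0,0,0,0,-30],
    [10,-0.7,1.1,0,0,0,-33.8],
    [10,-0.7,1.1,0,0,0,-33.8],
  ],
)

```text
t: 5.33
tool_pos: [586.1, 28.1, 129.9]
eef_rot: [1.931, 2.474, 0.007]
contact_force: [11.1, 6.0, 3.0]
grip_width: 12.9
```

Request:
carry_out(
  plan=[
    [10,0,0,0,0,0,0],
    [10,0,0,0,0,0,0],
  ],
)

```text
t: 5.5
tool_pos: [586.1, 28.1, 130.0]
eef_rot: [1.925, 2.478, 0.007]
contact_force: [11.1, 6.6, 2.7]
grip_width: 12.4
```

```bash
python3 w.py w5; python3 - <<'E'
from h import *
im=np.load("w5.npz")["im"]
crop(im,256,200,100,75,4,"pics/w5c.png");print(r.sense()["wrist_torque"])
E
```

```text
5.5 [586.1  28.1 130. ] [ 4.000e-03 -2.600e-02  1.772e+00  1.000e-03  1.390e+00 -2.460e-01] [11.1  6.6  2.7] 12.446490965220114
x ang 104.30329664876409 tilt [0.30971769 0.07766612]
[ 0.94659677 -1.5743551  -0.00926129]
```

View pics/w5c.png

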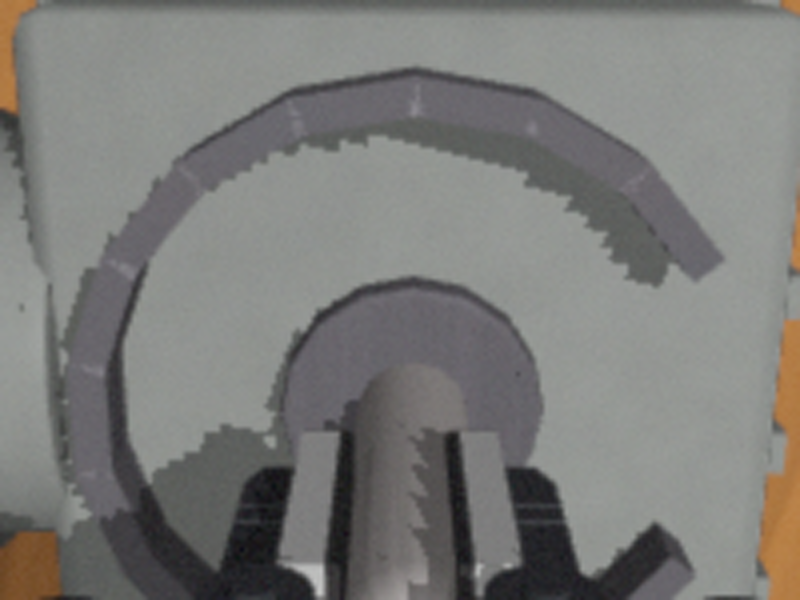

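Request:
carry_out(
  plan=[
    [16,0.3,0.2,0,0,0,0],
    [24,0.3,0.2,0,0,0,0],
    [40,0.3,0.2,0,0,0,0],
    [50,0.3,0.2,0,0,0,0],
    [60,0.3,0.2,30,0,0,0],
    [60,0.3,0.2,55,0,0,0],
    [60,0.3,0.2,55,0,0,0],
  ],
)

```text
t: 6.13
tool_pos: [586.0, 27.5, 188.2]
eef_rot: [1.925, 2.476, 0.006]
contact_force: [0.3, -0.1, 1.0]
grip_width: 60.0
```

```bash
python3 w.py w6; python3 - <<'E'
from h import *
im=np.load("w6.npz")["im"]
crop(im,256,200,100,75,4,"pics/w6c.png");print(r.sense()["wrist_torque"])
E
```

```text
6.1333 [586.   27.5 188.2] [ 0.004 -0.06   1.709 -0.     1.487 -0.246] [ 0.3 -0.1  1. ] 59.98666978670079
x ang 104.27298311315397 tilt [ 0.34927467 -0.00090298]
[ 0.0123142  -0.03070649 -0.05581806]
```

View pics/w6c.png

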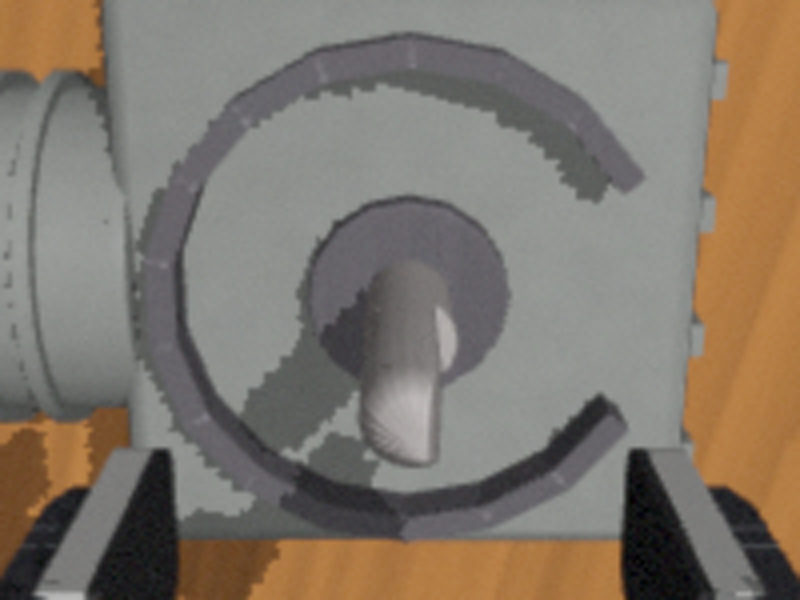

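```bash
cat > ov.py <<'E'
import sys
from h import *
def overlay(n,u,v,w,h,k,fn,ax,yaw,shyaw,off=(0,0,0)):
    d=np.load(n+".npz");im=d["im"];T=d["T"].copy();T[:3,3]+=off
    c=im[v-h:v+h,u-w:u+w];c=cv2.resize(c,None,fx=k,fy=k,interpolation=cv2.INTER_CUBIC)[:,:,::-1].copy()
    def L(P,col,cl=False):
        q=(proj("wrist",P,T)-[u-w,v-h]+.5)*k-.5
        cv2.polylines(c,[np.round(q*8).astype(np.int32)],cl,col,1,cv2.LINE_AA,3)
    def W(P,y):
        P=np.asarray(P,float);cy,sy=np.cos(y),np.sin(y)
        return np.c_[ax[0]+cy*P[:,0]-sy*P[:,1],ax[1]+sy*P[:,0]+cy*P[:,1],P[:,2]]
    y=np.radians(yaw);ys=np.radians(shyaw)
    L(W([[65,65,80],[-65,65,80],[-65,-65,80],[65,-65,80]],y),(0,255,0),True)
    a=np.radians(np.linspace(30,330,60));L(W(np.c_[55*np.cos(a),55*np.sin(a),92+0*a],y),(0,255,255))
    for z in(114,149):
        b=np.linspace(np.pi/3,2*np.pi-np.pi/3,40);L(W(np.c_[9*np.cos(b),9*np.sin(b),z+0*b],ys),(0,0,255),True)
    a=np.linspace(-np.pi/3,np.pi/3,20);L(W(np.c_[9*np.cos(a),9*np.sin(a),114+0*a],ys),(255,0,0))
    cv2.imwrite(fn,c)
E
python3 - <<'E'
from ov import *
overlay("w6",256,200,100,75,4,"pics/o6.png",(587.5,27.2),14.3,14.3)
E
```

```text
(no output)
```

View pics/o6.png

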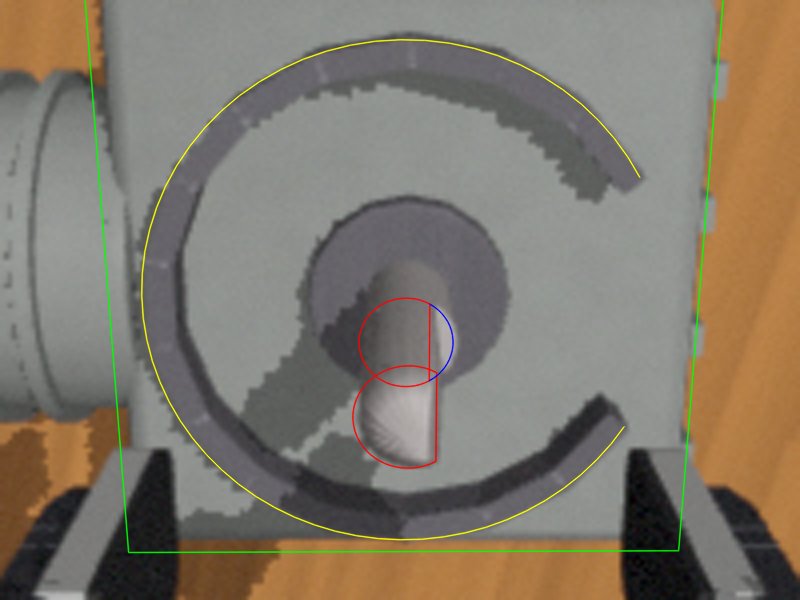

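```bash
python3 - <<'E'
from ov import *
im=np.load("w6.npz")["im"];crop(im,258,208,20,26,14,"pics/z6.png")
overlay("w6",258,208,20,26,14,"pics/z6o.png",(588,27.2),14.3,14.3)
a=cv2.imread("pics/z6.png");b=cv2.imread("pics/z6o.png");cv2.imwrite("pics/z6b.png",cv2.resize(np.hstack([a,b]),(800,520)))
E
```

```text
(no output)
```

View pics/z6b.png

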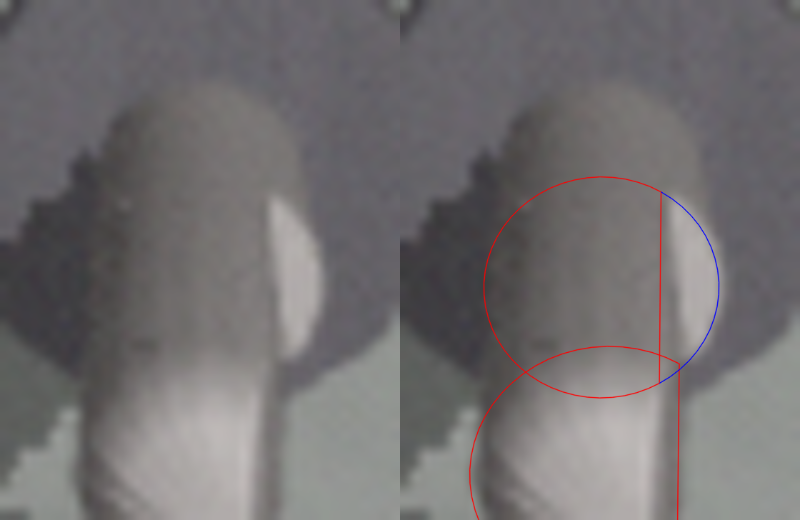

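```bash
python3 - <<'E'
from h import *
d=np.load("w1.npz");T=d["T"];im=d["im"]
crop(im,389,109,30,25,12,"pics/c1.png")
c=on_z("wrist",[(584/1.5,163/1.5)],22,T);s=on_z("wrist",[(598/1.5,188.5/1.5)],12,T)
c2=on_z("wrist",[(584/1.5,163/1.5)],15,T)
print(c,c2,s,np.degrees(np.arctan2(*(s-c)[0,[1,0]])))
E
```

```text
[[506.93541874 277.44596363  22.        ]] [[507.74313456 280.48211522  15.        ]] [[532.1604898  290.98664579  12.        ]] 28.226663640826757
```

View pics/c1.png

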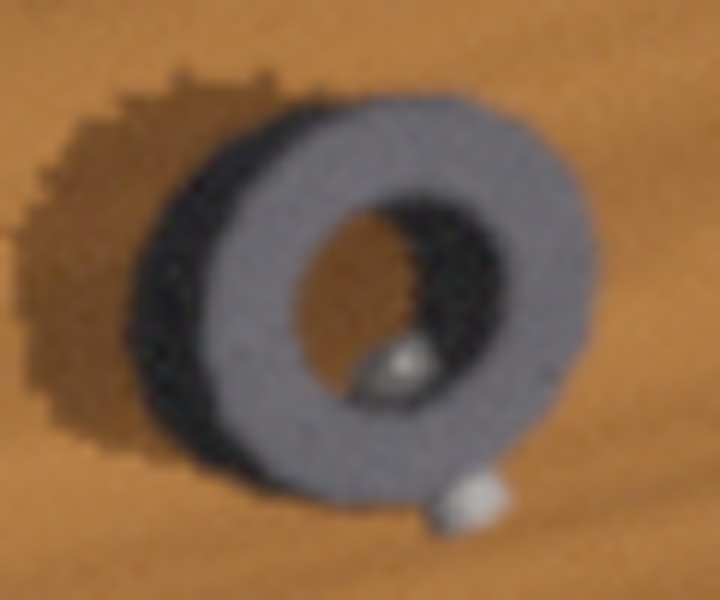

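Request:
carry_out(
  plan=[
    [85,-9,30,10,0,0,-7],
    [85,-18,60,10,0,0,-14],
    [85,-28,90,10,0,0,-21],
    [85,-37,120,10,0,0,-28],
    [85,-46,150,5,0,0,-35],
    [85,-56,180,0,0,0,-42],
    [85,-65,210,-10,0,0,-49],
    [85,-78,252,-20,0,0,-56],
  ],
)

```text
t: 6.85
tool_pos: [507.6, 275.2, 163.0]
eef_rot: [2.867, 1.283, -0.001]
contact_force: [1.1, -0.3, 0.2]
grip_width: 85.0
```

Request:
carry_out(
  plan=[
    [85,0,0,-10,0,0,-7],
    [85,0,0,-20,0,0,-14],
    [85,0,0,-20,0,0,-22],
    [85,0,0,-20,0,0,-22],
    [85,0,0,-20,0,0,-22],
  ],
)

```text
t: 7.27
tool_pos: [508.1, 274.5, 143.5]
eef_rot: [3.056, 0.727, -0.001]
contact_force: [-0.3, 0.1, -0.1]
grip_width: 85.0
```

```bash
python3 w.py w7; python3 - <<'E'
from h import *
im=np.load("w7.npz")["im"]
crop(im,256,192,60,45,6,"pics/w7c.png")
E
```

```text
7.2667 [508.1 274.5 143.5] [ 0.451 -0.052  1.774  0.     1.419  1.555] [-0.3  0.1 -0.1] 85.02376297023932
x ang 26.75029808369563 tilt [-0.03800908 -0.01828198]
```

View pics/w7c.png

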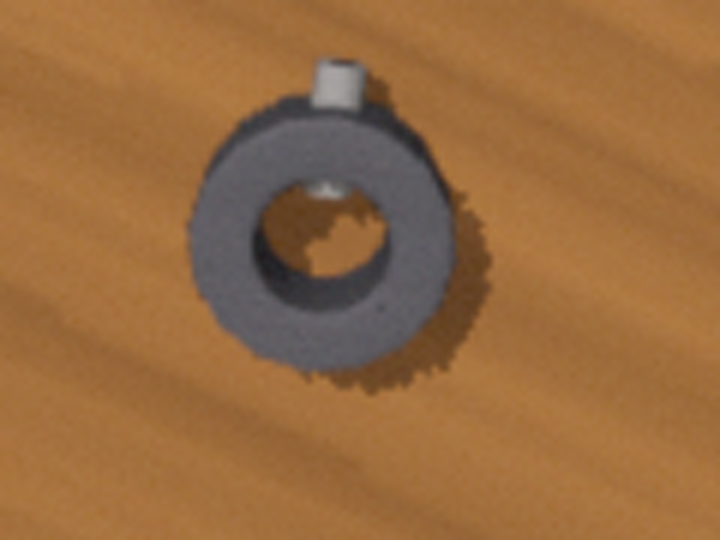

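View pics/w7.png

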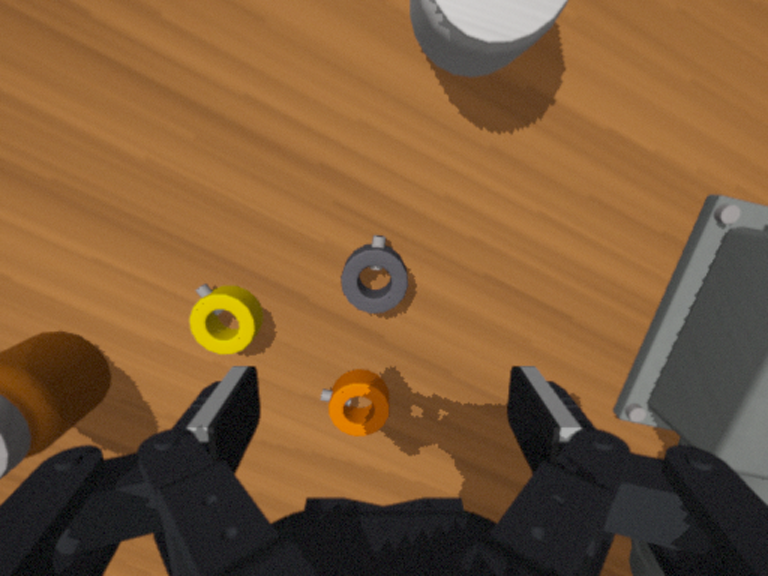

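```bash
python3 - <<'E'
from h import *
d=np.load("w7.npz");T=d["T"]
p=lambda *a:np.array([(196+x/6-.42,147+y/6-.42) for x,y in a])
c=on_z("wrist",p((323,243)),22,T)[0]
for q,z in(((340,62),15),((339,85),13),((326,188),12)):
  s=on_z("wrist",p(q),z,T)[0];v=s-c;print(z,s.round(1),np.linalg.norm(v[:2]),np.degrees(np.arctan2(v[1],v[0])))
print(c)
m=im=d["im"].astype(int)
reg=im[147:237,196:316];mask=(reg.max(2)-reg.min(2)<40)&(reg.sum(2)>230)&(reg.sum(2)<400)
cv2.imwrite("pics/m.png",(mask*255).astype(np.uint8))
n,l,st,ce=cv2.connectedComponentsWithStats(mask.astype(np.uint8));i=1+st[1:,4].argmax();
k=cv2.findContours((l==i).astype(np.uint8),0,2)[0][0];e=cv2.fitEllipse(cv2.convexHull(k));print(e,st[i]);print(on_z("wrist",[(196+e[0][0],147+e[0][1])],22,T))
E
```

```text
15 [534.2 291.2  15. ] 26.81164383854753 21.169515273771577
13 [530.6 289.6  13. ] 22.91390266823518 20.685171313919476
12 [514.9 284.   12. ] 6.228614113665878 23.898537377193918
[509.21193844 281.46761384  22.        ]
((53.19831466674805, 36.46297073364258), (43.11004638671875, 52.393062591552734), 179.36546325683594) [  31   10   44   52 1107]
[[512.19877931 283.17119087  22.        ]]
```

Request:
carry_out(
  plan=[
    [65,1,7,-35,0,0,-5.2],
    [65,1,7,-70,0,0,-5.2],
    [65,1,7,-95,0,0,-5.2],
    [60,1,7,-110,0,0,-5.2],
    [60,1,7,-120,0,0,-5.2],
    [60,1,7,-128,0,0,-5.2],
    [60,1,7,-128,0,0,-5.2],
  ],
)

```text
t: 7.9
tool_pos: [509.1, 281.3, 15.1]
eef_rot: [3.086, 0.585, -0.002]
contact_force: [-0.5, 0.1, 0.4]
grip_width: 60.2
```

```bash
python3 w.py w8
```

```text
7.9 [509.1 281.3  15.1] [0.461 0.073 1.871 0.    1.198 1.657] [-0.5  0.1  0.4] 60.24174001808073
x ang 21.483717211444606 tilt [-0.05377661 -0.02658731]
```

View pics/w8.png

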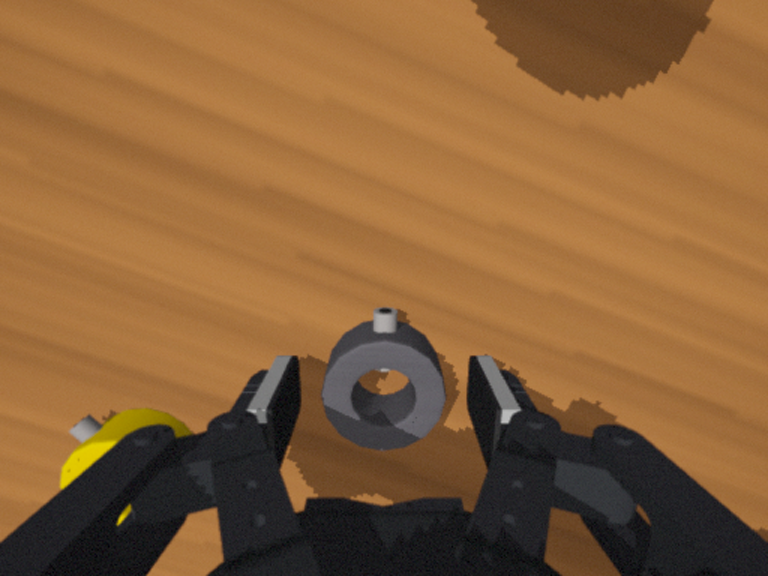

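Request:
carry_out(
  plan=[
    [50,0,0,0,0,0,0],
    [44,0,0,0,0,0,0],
    [38,0,0,0,0,0,0],
    [36,0,0,0,0,0,0],
    [36,0,0,0,0,0,0],
  ],
  squeeze=60,
)

```text
t: 8.37
tool_pos: [510.0, 281.8, 17.9]
eef_rot: [-3.086, -0.584, -0.003]
contact_force: [-2.7, -2.8, 9.7]
grip_width: 40.2
```

```bash
python3 w.py w9
```

```text
8.3667 [510.  281.8  17.9] [ 0.461  0.07   1.869 -0.     1.2    1.658] [-2.7 -2.8  9.7] 40.168223839138825
x ang 21.426077397776915 tilt [0.11288001 0.04158331]
```

View pics/w9.png

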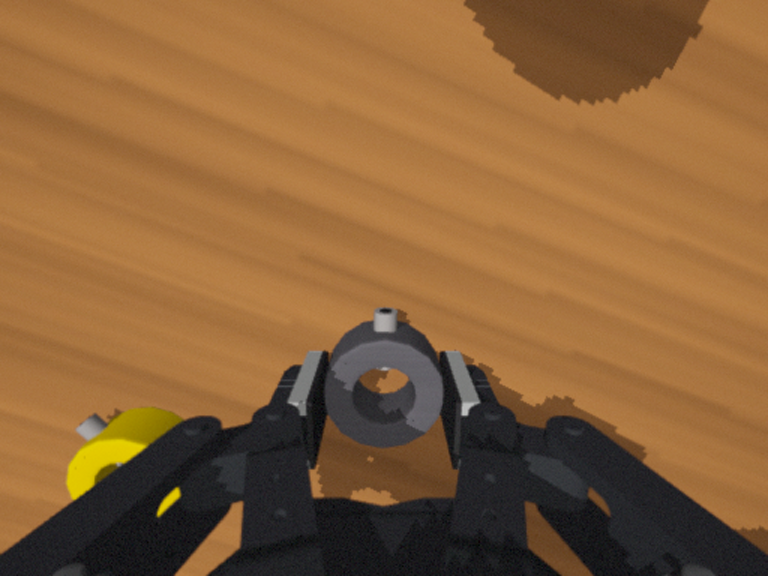

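Request:
carry_out(
  plan=[
    [36,0,0,0,0,0,0],
    [36,0,0,30,0,0,0],
    [36,0,0,70,0,0,0],
    [36,0,0,110,0,0,0],
    [36,0,0,150,0,0,0],
    [36,0,0,185,0,0,0],
    [36,10,-32,195,0,0,-3.5],
    [36,20,-64,195,0,0,-7.1],
  ],
  squeeze=80,
)

```text
t: 9.08
tool_pos: [530.0, 218.2, 216.1]
eef_rot: [-3.115, -0.392, -0.01]
contact_force: [1.2, -0.7, -2.0]
grip_width: 38.6
```

Request:
carry_out(
  plan=[
    [36,10,-32,0,0,0,0],
    [36,20,-64,0,0,0,0],
    [36,30,-96,0,0,0,0],
    [36,40,-128,0,0,0,0],
    [36,49,-158,0,0,0,0],
    [36,58,-188,0,0,0,0],
    [36,58,-188,0,0,0,0],
    [36,58,-188,0,0,0,0],
  ],
)

```text
t: 9.75
tool_pos: [587.4, 28.2, 211.4]
eef_rot: [3.118, 0.388, 0.0]
contact_force: [0.3, 0.2, -1.2]
grip_width: 38.9
```

```bash
python3 w.py w10; python3 - <<'E'
from h import *
print(r.sense()["eef_rot"])
im=np.load("w10.npz")["im"]
crop(im,256,230,80,60,5,"pics/w10c.png")
E
```

```text
9.75 [587.4  28.2 211.4] [ 0.005 -0.063  1.674  0.     1.53   1.328] [ 0.3  0.2 -1.2] 38.89876366720441
x ang 14.184725322049198 tilt [0.01701957 0.0017371 ]
[-3.11712194e+00 -3.89732334e-01 -5.80426477e-04]
```

View pics/w10c.png

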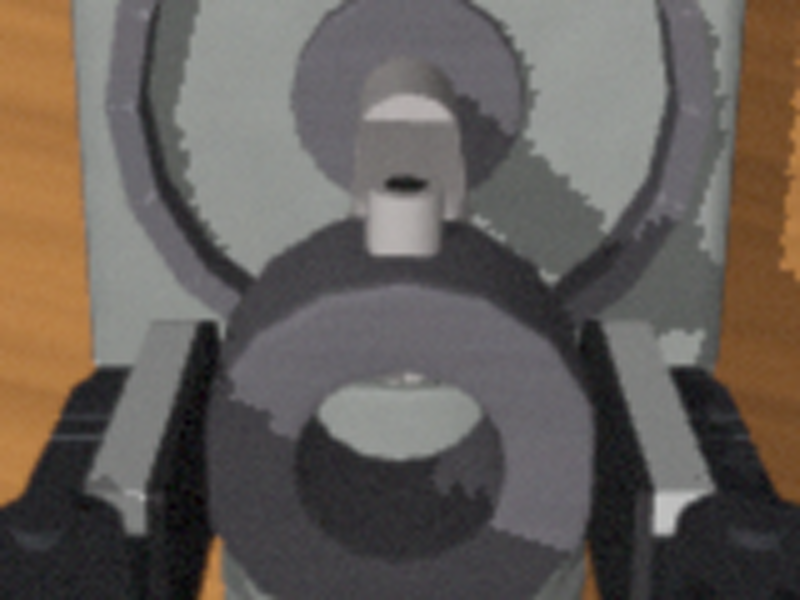

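```bash
cat > oc.py <<'E'
from h import *
C=r.get_calibration("wrist")["T_tool_cam"]
def Tt():return C
a=np.linspace(0,2*np.pi,80)
def circ(rad,z):return np.c_[rad*np.cos(a),rad*np.sin(a),z+0*a]
def place(P,c,yaw,tx=0,ty=0):
    # collar frame z up = -tool z ; collar x = tool x
    M=R.from_euler("xyz",[180,0,0],degrees=True)*R.from_euler("zxy",[yaw,tx,ty],degrees=True)
    return M.apply(P)+c
def ov(n,u,v,w,h,k,fn,c,yaw=0,tx=0,ty=0):
    im=np.load(n+".npz")["im"]
    g=cv2.resize(im[v-h:v+h,u-w:u+w],None,fx=k,fy=k,interpolation=cv2.INTER_CUBIC)[:,:,::-1].copy()
    for P,col in((circ(21,22),(0,0,255)),(circ(10.5,22),(0,255,0)),(circ(21,0),(255,0,255)),(circ(10.5,0),(0,255,255)),(np.array([[6.5,4,11],[27,4,11],[27,-4,11],[6.5,-4,11.]]),(255,255,0))):
        q=(proj("wrist",place(P,c,yaw,tx,ty),C)-[u-w,v-h]+.5)*k-.5
        cv2.polylines(g,[np.round(q*8).astype(np.int32)],False,col,1,cv2.LINE_AA,3)
    cv2.imwrite(fn,g)
E
python3 - <<'E'
from oc import *
ov("w10",256,230,80,60,5,"pics/oc1.png",np.array([0,0,17.9]))
E
```

```text
(no output)
```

View pics/oc1.png

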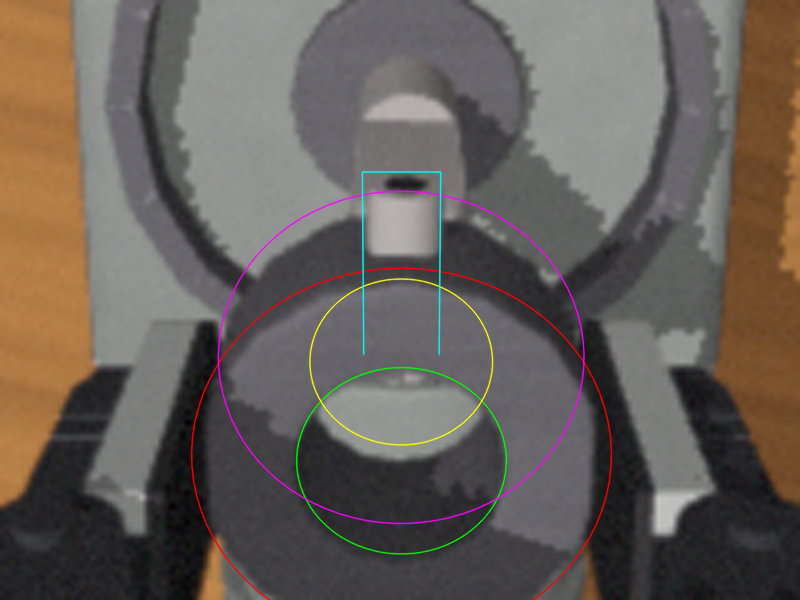

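```bash
python3 - <<'E'
from oc import *
import oc
from scipy.optimize import least_squares
k=lambda x,y:(176+(x+.5)/5-.5,170+(y+.5)/5-.5)
obs=np.array([k(296,465),k(505,465),k(400,560),k(404,185)])
P=np.array([[0,10.5,22],[0,-10.5,22],[-10.5,0,22],[27,0,11.]])
f=lambda q:(proj("wrist",place(P,np.array([q[0],q[1],q[2]]),0,0,0),C)-obs).ravel()
s=least_squares(f,[0,0,17.9]);print(s.x,(s.fun*5).round(1))
ov("w10",256,230,80,60,5,"pics/oc2.png",s.x)
ov("w10",256,230,80,60,5,"pics/oc3.png",np.array([-1.1,0.1,17.5]))
E
```

```text
[-2.10035674  0.02917882 20.43557407] [ 2.6  2.6 -1.1  2.7  1.2 -3.1 -2.7 -2.3]
```

View pics/oc2.png

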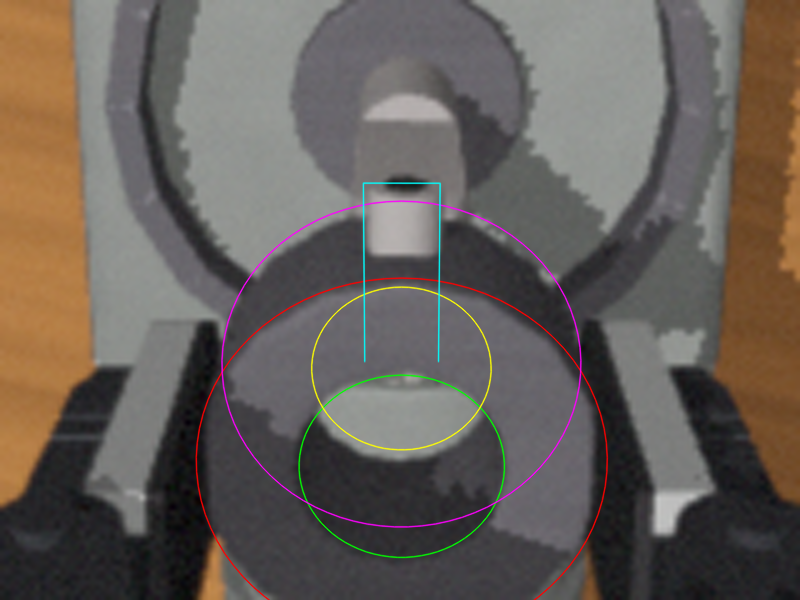

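```bash
python3 - <<'E'
from ov import *
overlay("w10",256,210,100,75,4,"pics/o10.png",(588.5,27.3),14.3,14.3)
E
```

```text
(no output)
```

View pics/o10.png

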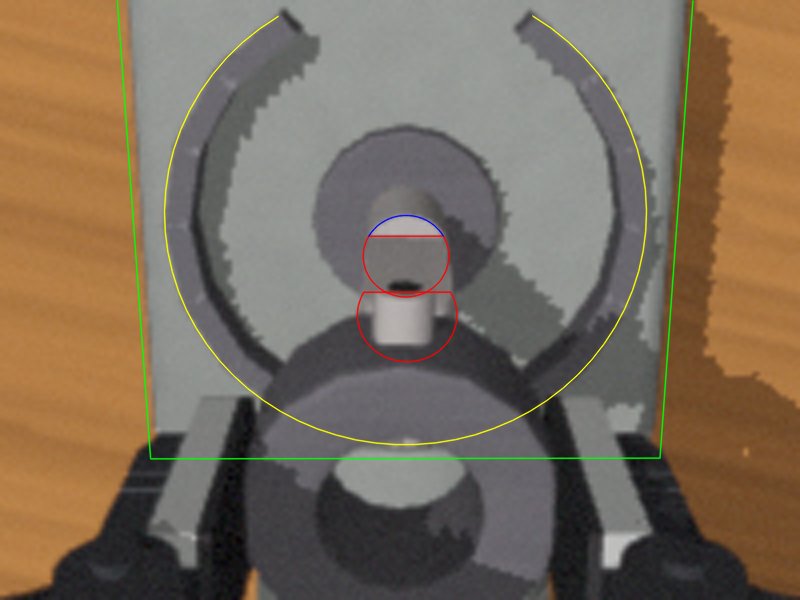

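Request:
carry_out(
  plan=[
    [36,2.6,-0.5,-15,0,0,0],
    [36,2.6,-0.5,-32,0,0,0],
    [36,2.6,-0.5,-32,0,0,0],
    [36,2.6,-0.5,-32,0,0,0],
  ],
)

```text
t: 10.13
tool_pos: [589.2, 29.9, 177.8]
eef_rot: [-3.117, -0.393, 0.003]
contact_force: [-1.2, 0.0, -1.2]
grip_width: 39.3
```

```bash
python3 w.py w11; python3 - <<'E'
from ov import *
overlay("w11",256,230,80,60,5,"pics/o11.png",(588.5,27.3),14.3,14.3)
im=np.load("w11.npz")["im"]
crop(im,256,230,80,60,5,"pics/w11c.png")
im=r.capture("side");crop(im,222,190,40,30,10,"pics/s11.png")
E
```

```text
10.1333 [589.2  29.9 177.8] [ 0.007 -0.043  1.709  0.     1.477  1.327] [-1.2  0.  -1.2] 39.283944084206134
x ang 14.378564118307565 tilt [-0.11977948  0.0035012 ]
```

View pics/o11.png

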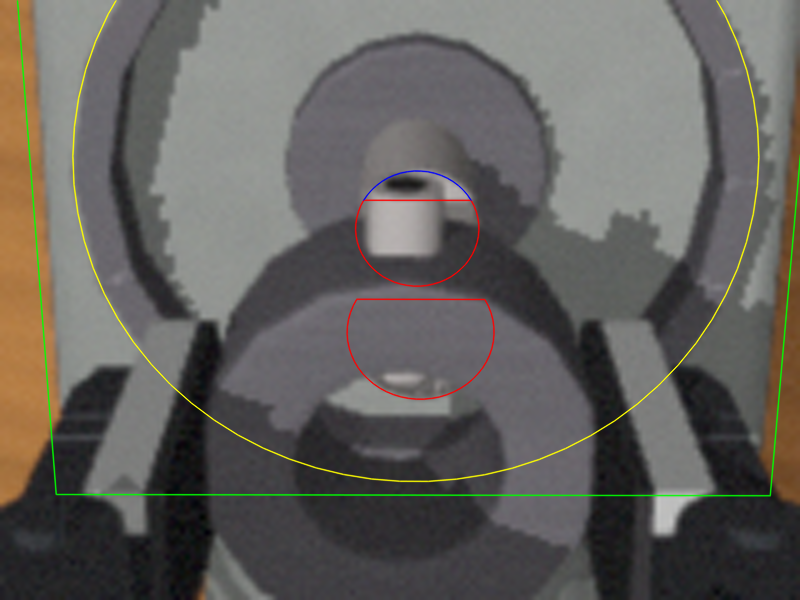

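View pics/s11.png

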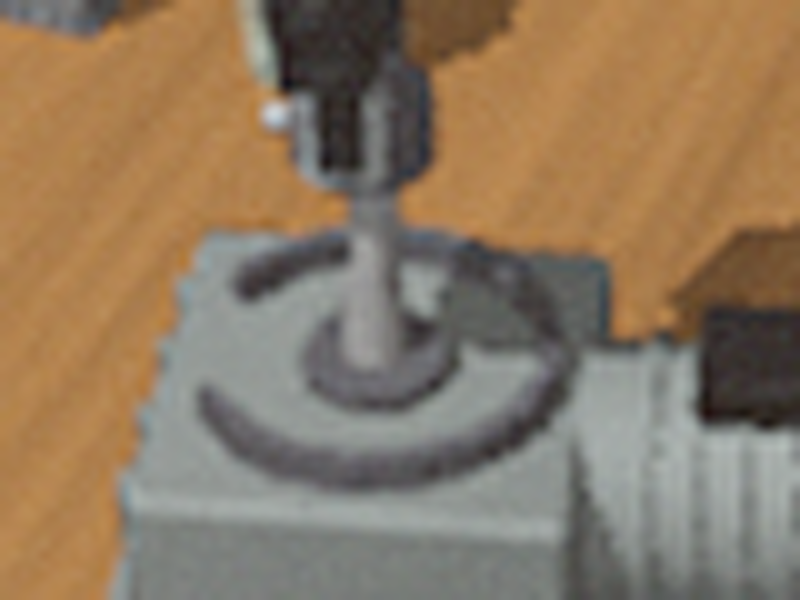

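Request:
carry_out(
  plan=[
    [36,0,0,0,0,0,0],
    [36,0,0,0,0,0,0],
    [36,0,0,0,0,0,0],
    [36,0,0,0,0,0,0],
    [36,0,0,0,0,0,0],
    [36,0,0,0,0,0,0],
  ],
)

```text
t: 10.73
tool_pos: [589.9, 29.0, 179.1]
eef_rot: [3.117, 0.391, 0.0]
contact_force: [-0.0, -0.5, -1.2]
grip_width: 39.2
```

```bash
python3 w.py w12; python3 w.py w12b;python3 - <<'E'
from ov import *
overlay("w12",256,230,80,60,5,"pics/o12.png",(588.5,27.3),14.3,14.3)
E
```

```text
10.7333 [589.9  29.  179.1] [ 0.006 -0.043  1.708  0.     1.477  1.327] [-0.  -0.5 -1.2] 39.18737441423384
x ang 14.302908679217916 tilt [0.00342293 0.00030389]
10.7833 [589.9  29.1 179.1] [ 0.006 -0.043  1.708  0.     1.477  1.327] [-0.1 -0.5 -1.5] 39.168596045270846
x ang 14.30309475052802 tilt [0.00093455 0.00092563]
```

View pics/o12.png

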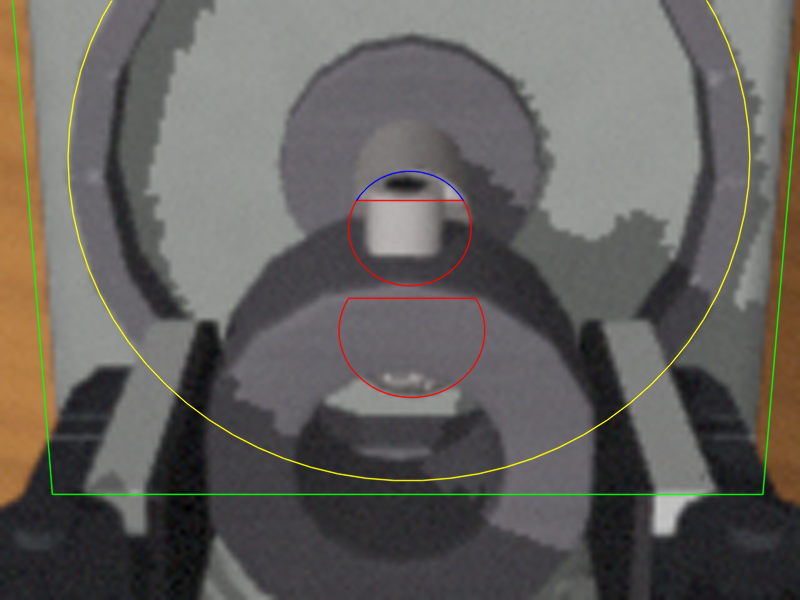

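Request:
carry_out(
  plan=[
    [36,0.4,-1.6,0,0,0,0],
    [36,0.4,-1.6,-3,0,0,0],
    [36,0.4,-1.6,-6,0,0,0],
    [36,0.4,-1.6,-9,0,0,0],
    [36,0.4,-1.6,-9,0,0,0],
    [36,0.4,-1.6,-9,0,0,0],
    [36,0.4,-1.6,-9,0,0,0],
  ],
)

```text
t: 11.42
tool_pos: [590.2, 27.5, 170.0]
eef_rot: [-3.117, -0.391, 0.0]
contact_force: [-0.1, -0.4, -1.7]
grip_width: 38.6
```

```bash
python3 w.py w13;python3 - <<'E'
from ov import *
overlay("w13",256,230,80,60,5,"pics/o13.png",(588.6,26.9),14.3,14.3)
im=np.load("w13.npz")["im"]
crop(im,256,255,32,24,12,"pics/w13c.png")
E
```

```text
11.4167 [590.2  27.5 170. ] [ 0.003 -0.038  1.718  0.     1.462  1.324] [-0.1 -0.4 -1.7] 38.613885966307855
x ang 14.306952762568194 tilt [-0.0035363   0.00036893]
```

View pics/o13.png

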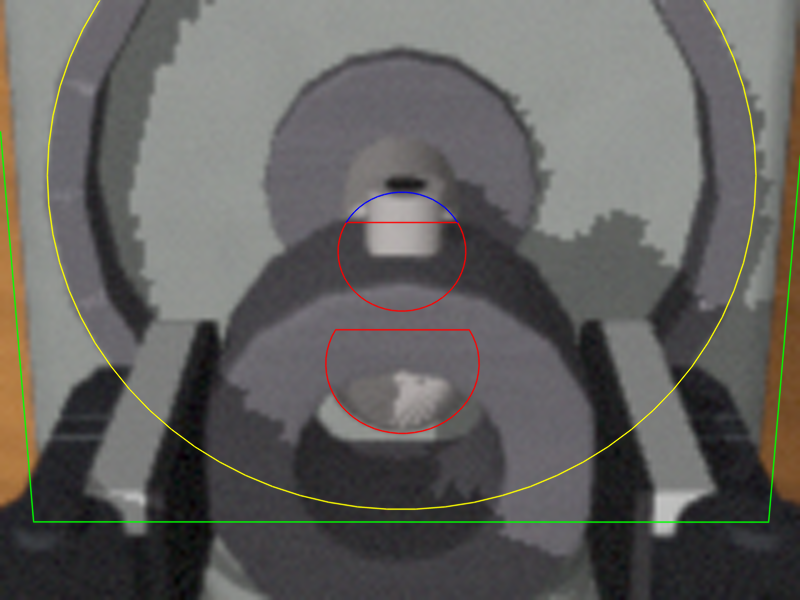

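View pics/w13c.png

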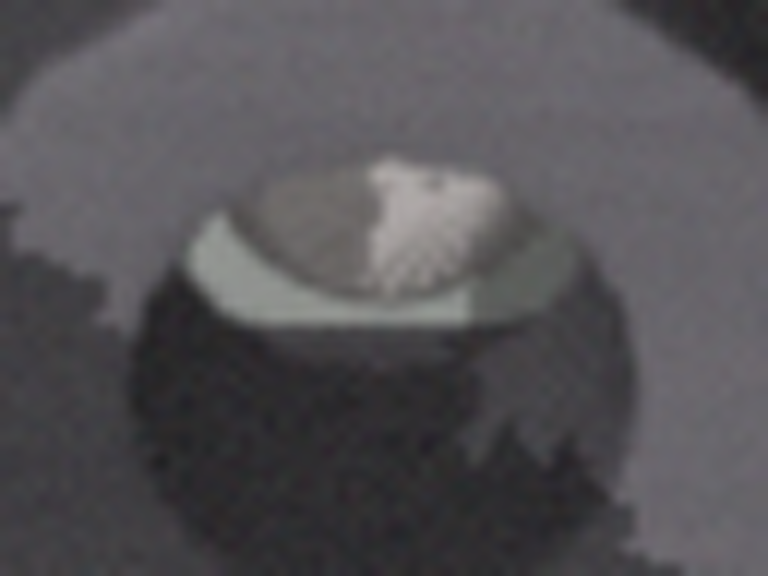

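Request:
carry_out(
  plan=[
    [36,0,0,-3,0,0,0],
    [36,0,0,-6,0,0,0],
    [36,0,0,-9,0,0,0],
    [36,0,0,-12,0,0,0],
    [36,0,0,-12,0,0,0],
    [36,0,0,-12,0,0,0],
  ],
)

```text
t: 11.97
tool_pos: [590.2, 27.5, 157.7]
eef_rot: [-3.117, -0.391, 0.001]
contact_force: [-0.0, 0.4, -0.8]
grip_width: 38.9
```

```bash
python3 w.py w14;python3 - <<'E'
from ov import *
overlay("w14",256,230,80,60,5,"pics/o14.png",(588.6,26.9),14.3,14.3)
E
```

```text
11.9667 [590.2  27.5 157.7] [ 0.003 -0.031  1.731  0.     1.442  1.324] [-0.   0.4 -0.8] 38.900896680367936
x ang 14.305570964820657 tilt [-0.0244846   0.00168265]
```

View pics/o14.png

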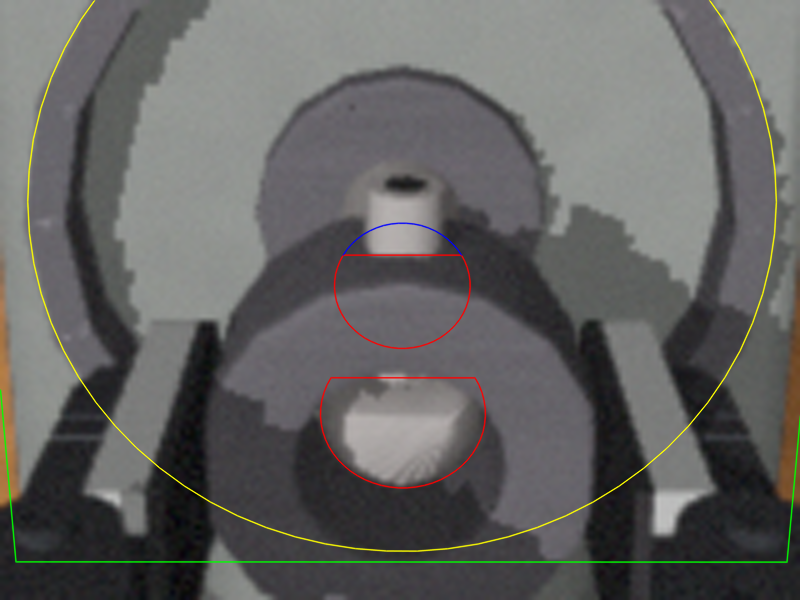

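Request:
carry_out(
  plan=[
    [36,0,0,-3,0,0,0],
    [36,0,0,-6,0,0,0],
    [36,0,0,-9,0,0,0],
    [36,0,0,-12,0,0,0],
    [36,0,0,-12,0,0,0],
  ],
)

```text
t: 12.43
tool_pos: [590.0, 27.5, 145.1]
eef_rot: [-3.117, -0.391, 0.002]
contact_force: [0.3, -0.2, -2.5]
grip_width: 38.7
```

```bash
python3 w.py w15;python3 - <<'E'
from ov import *
overlay("w15",256,230,80,60,5,"pics/o15.png",(588.6,26.9),14.3,14.3)
im=r.capture("side");crop(im,222,190,40,30,10,"pics/s15.png");cv2.imwrite("side15.png",im[:,:,::-1])
E
```

```text
12.4333 [590.   27.5 145.1] [ 0.003 -0.023  1.745 -0.     1.422  1.324] [ 0.3 -0.2 -2.5] 38.70127206226225
x ang 14.308712497905326 tilt [-0.06093185 -0.00027374]
```

View pics/o15.png

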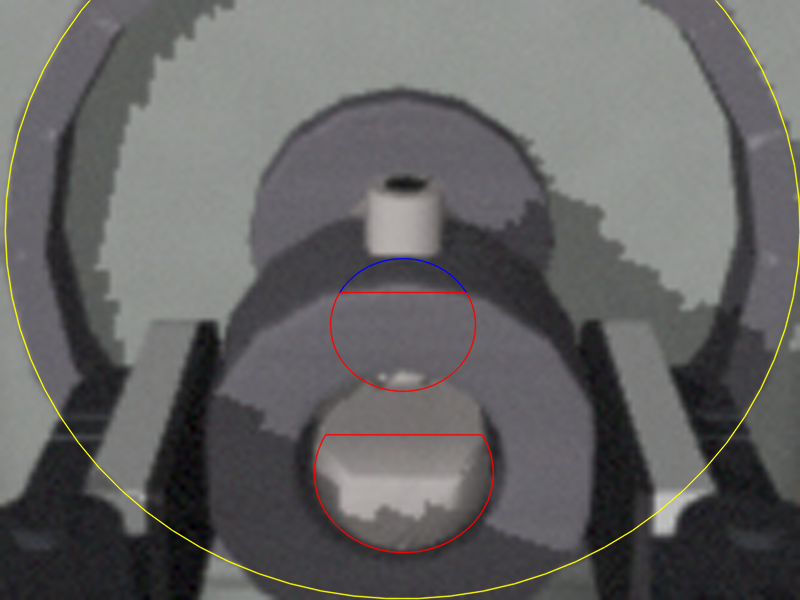

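View pics/s15.png

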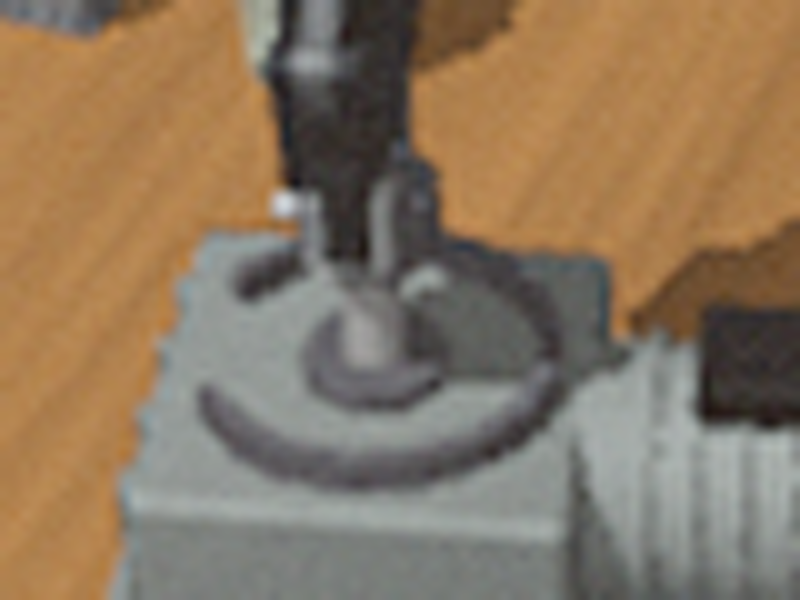

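Request:
carry_out(
  plan=[
    [36,0,0,-2,0,0,0],
    [36,0,0,-4,0,0,0],
    [36,0,0,-5,0,0,0],
    [36,0,0,-5,0,0,0],
    [36,0,0,-5,0,0,0],
    [36,0,0,-5,0,0,0],
    [36,0,0,-5,0,0,0],
    [36,0,0,-5,0,0,0],
  ],
)

```text
t: 13.2
tool_pos: [590.3, 27.5, 141.1]
eef_rot: [3.117, 0.391, 0.0]
contact_force: [0.0, -0.1, -0.8]
grip_width: 39.3
```

```bash
python3 w.py w16;python3 - <<'E'
from ov import *
overlay("w16",256,230,80,60,5,"pics/o16.png",(588.6,26.9),14.3,14.3)
import oc
oc.ov("w16",256,230,80,60,5,"pics/c16.png",np.array([-1.3,0.1,18.3]))
im=r.capture("side");crop(im,222,190,40,30,10,"pics/s16.png")
s=r.sense();print(s["joint_velocities"].round(4),s["wrist_torque"])
c=R.from_euler("z",14.3,degrees=True)
for zu in(117,120,122,124):
  P=c.apply([[27,0,zu+11-0],[0,21,zu],[0,21,zu+22]])+[588.6,26.9,0]
  print(zu,((proj("side",P)-[182,160])*10).round(0).tolist())
E
```

```text
13.2 [590.3  27.5 141.1] [ 0.003 -0.021  1.749 -0.     1.414  1.324] [ 0.  -0.1 -0.8] 39.3287227351645
x ang 14.308482926406958 tilt [ 6.73455485e-03 -8.13582508e-05]
[ 0.0001 -0.0001  0.0005  0.0014 -0.002  -0.0005] [ 0.04210118 -0.01458042 -0.02733363]
117 [[271.0, 235.0], [355.0, 316.0], [352.0, 256.0]]
120 [[271.0, 227.0], [355.0, 308.0], [352.0, 247.0]]
122 [[270.0, 221.0], [355.0, 303.0], [352.0, 242.0]]
124 [[270.0, 216.0], [354.0, 297.0], [351.0, 236.0]]
```

View pics/o16.png

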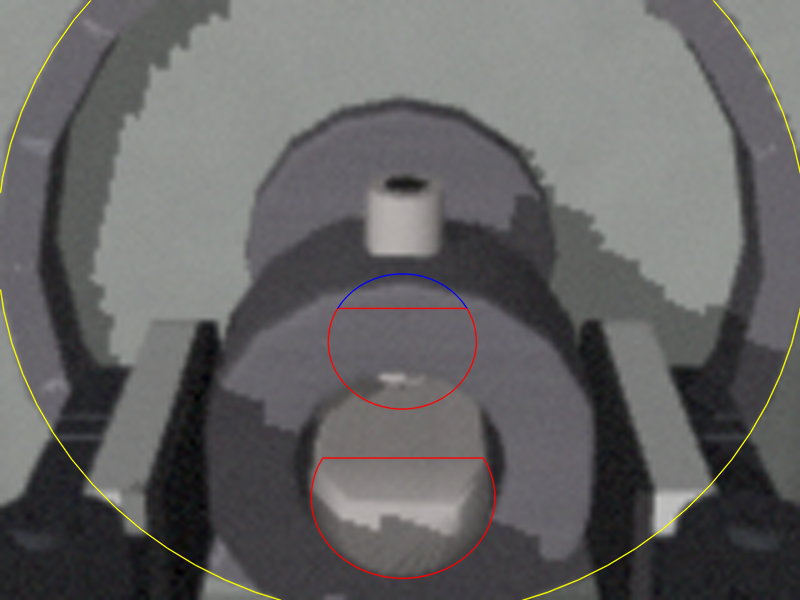

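View pics/s16.png

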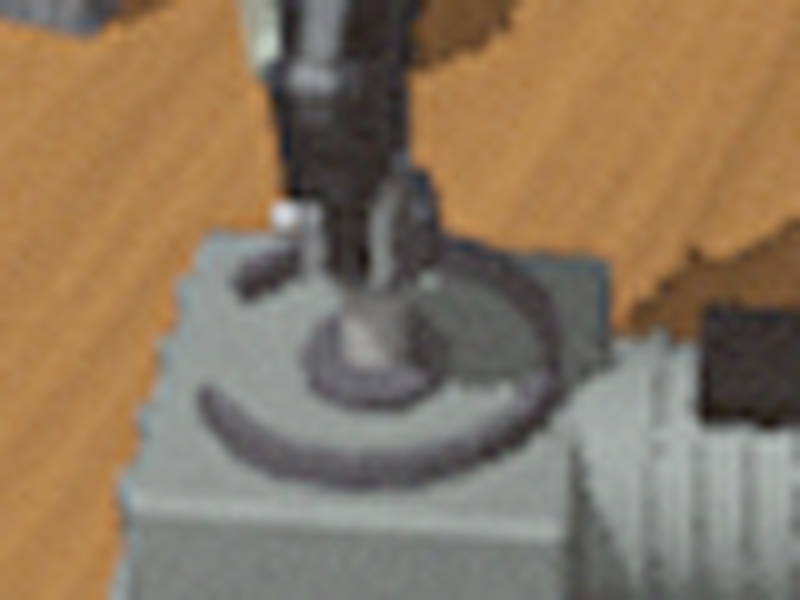

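Request:
carry_out(
  plan=[
    [36,0,0,-1,0,0,0],
    [36,0,0,-2,0,0,0],
    [36,0,0,-2,0,0,0],
    [36,0,0,-2,0,0,0],
    [36,0,0,-2,0,0,0],
    [36,0,0,-2,0,0,0],
    [36,0,0,-2,0,0,0],
    [36,0,0,-2,0,0,0],
  ],
)

```text
t: 13.97
tool_pos: [590.3, 27.5, 139.1]
eef_rot: [-3.117, -0.391, -0.0]
contact_force: [0.1, 0.3, -2.0]
grip_width: 39.1
```

```bash
python3 w.py w17;python3 - <<'E'
import oc,numpy as np,cv2
oc.ov("w17",256,230,80,60,5,"pics/c17.png",np.array([-1.3,0.1,18.3]),-0.8)
from h import *
im=r.capture("top");cv2.imwrite("pics/t17.png",im[:,:,::-1])
E
```

```text
13.9667 [590.3  27.5 139.1] [ 0.003 -0.02   1.751  0.     1.41   1.324] [ 0.1  0.3 -2. ] 39.14189708788208
x ang 14.307245228618878 tilt [0.00344769 0.00067799]
```

View pics/c17.png

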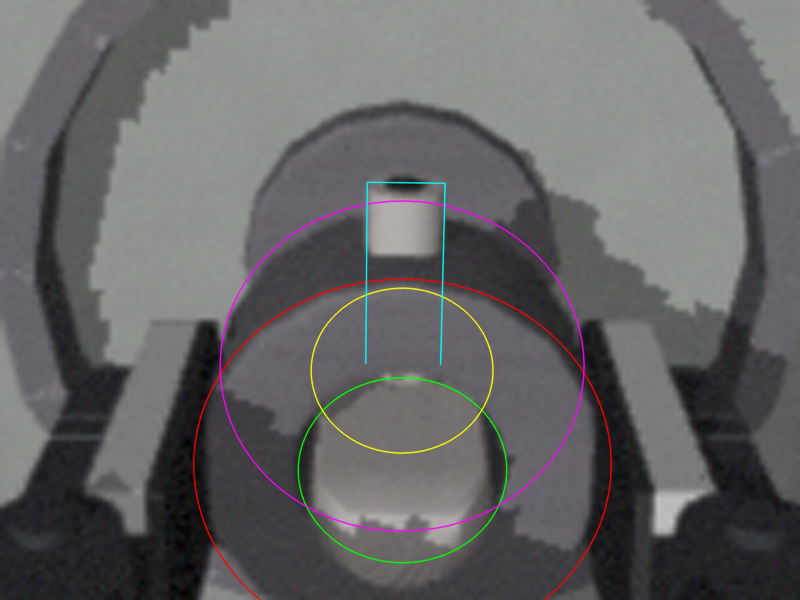

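View pics/t17.png

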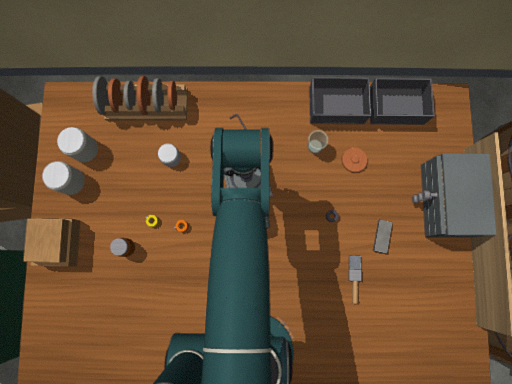

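```bash
python3 - <<'E'
from workcell import r
print(r.close_job())
E
```

```text
the job is handed in; nothing more can be done
None
```

I turned the shaft with the fingers until its flat faced the middle of the key gap, then fetched the dark collar with the set-screw. I lowered it level over the shaft and handed the job in at about 14 s with the collar still held in the gripper.

**Flat and gap:** both were measured at about 14.3° in the world frame. The model outline drawn over the wrist pictures matched the shaft, the curb and its gap.

**Collar turn and fit:** the tool ended at 14.31°, with the screw about 0.8° off that in the gripper. The bore is centred on the shaft to about 0.3 mm, judged from the picture. At the end there was almost no side force and only about the collar's weight on the wrist.

**Collar height:** my estimates disagreed slightly. They put the underside at about 119 to 122 mm. The flat runs from 114 to 154 mm, so the collar lies within it at every estimate.

**Level:** an untilted model of the collar fitted the last wrist picture, allowing for what I took to be bevelled edges on the collar that the model lacks.

**Grip reading:** the gripper read 39 mm on the 42 mm collar. I put this down to the pads giving at an 80 N grip, since the collar showed no slip.

**Other things on the bench:** in the last overhead picture they look where they were at the start. The hex key, partly behind the arm, shows only in part.

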